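# Set the hold-down screw of a bench hole punch with a gauge blade

## Task

Set the hold-down screw of the bench hole punch with the gauge: lay the gauge blade flat in the channel and slide it gently into the throat up to the stop, then turn the knob clockwise until the foot just drags on the blade, a light drag and not a clamp. Leave the gauge there under the foot, let go of everything, and leave the other things on the bench alone.

Things in the scene. Friction and masses are not known exactly. Their poses are not given: they have to be found in the camera images.
- punch: Fixed blue bench hole punch, a C-frame. Origin: on the bench under the screw axis; z up; its -x is the open side of the throat, +x runs to the column. Base plate x -135 to 80 mm, y +-55, 8 thick. Column x 32 to 80, y +-28, z to 106. Arm over the throat x -32 to 80, y +-28, z 76 to 106. A lever slopes from the column up and back to x 175, z 150.
- stop (a point): Middle of the column's face at punch x = 32 mm, z 23: the stop that the blade's tip comes up against.
- mouth (a point): Mouth of the blade channel, at punch x = -88 mm. A flat steel bed, x -130 to 31, y +-37, has its face nominally 20 mm above the bench (up to 1 mm more or less). On it two rails 6 mm high leave a channel 47 mm wide, centred on y = 0, from x -69 to 30, with flared lead-ins from x -87. From x -130 to -88 the bed is bare.
- screw: Ribbed round dark steel knob of the hold-down screw, 37 mm across, 28 mm high, above the arm on the vertical screw axis; origin at its centre, 129 to 140 mm above the bench. Clockwise from above drives knob and foot down 10 mm a turn (1.59 mm/rad), anticlockwise up. It stays where left; about 0.03 N m turns it while the foot is clear.
- nut (a point): Where the screw enters the arm's top, z 106. Under the arm the screw ends in the foot, a sprung steel disc 36 mm across, turning with it, 1.7 to 4.8 mm clear of the blade at first. From first touch it bears about 13 N more per rad, and its rubbing adds about 0.007 N m per N to the knob's torque. Light drag: 3 to 14 N (0.25 to 1.1 rad past touch); over 25 N is clamped.
- gauge: Loose gauge, 0.2 kg: flat steel blade 150 mm long (x), 40 wide (y), 6 thick, with an upright wooden grip block 30 mm long (x -70 to -40), 20 wide (y +-10), z 6 to 48. Origin: centre of the blade's underside; +x to the free tip. In place, tip at the stop, its x axis lies along the punch's x and its origin at punch x about -43 mm.
- gauge_tip (a point): The middle of the blade's free end face, 75 mm from the gauge's origin along its x, half way up the thickness.
- jar: Bystander: glass jar with clip-on lid, 76 mm across, 100 mm high; origin under its centre. Leave alone.
- dog: Bystander: steel bench dog standing on end, 30 mm across, 72 mm high; origin under its centre. Leave alone.
- pliers: Bystander: pliers lying flat, 160 mm long along their x, 14 mm high; origin at the pivot. Leave alone.
- driver: Bystander: black cordless driver lying on its side, about 170 by 190 mm, 54 mm high; origin under its body. Leave alone.
Mind the look-alikes: they are no part of the job. What is shaped like the gauge but orange or red is not meant.

How it is judged (in metres and radians):
On the way, in this order (a step that is already met when the one before it is completed fails the run):
1. the gauge lies in the channel, its tip up to the stop, before the foot touches it (x of gauge_tip in the frame of punch above 0.024 m and y of gauge_tip in the frame of punch between -0.006 and 0.006 m and angle between gauge's own z axis and vertical below 0.06 rad and contact force between screw and gauge below 1 N), for 0.2 s.
2. the foot bears lightly on the blade: 3 to 14 N (contact force between screw and gauge between 3 and 14 N), for 0.3 s.
At the end, for the whole second after the job is handed in: The gauge lies flat in the channel (tilt under 0.06 rad) with its tip within 8 mm of the stop and within 6 mm of the channel's centre line, the foot bears on it with 3 to 14 N, and all is at rest and let go (all of step 2 and x of gauge_tip in the frame of punch above 0.024 m and y of gauge_tip in the frame of punch between -0.006 and 0.006 m and angle between gauge's own z axis and vertical below 0.06 rad and linear speed of gauge below 0.01 m/s); the robot touches nothing.
It fails at once if the blade is clamped: the foot bears on it with more than 25 N (contact force between screw and gauge above 25 N).
It fails at once if the gauge is rammed against the punch's frame with more than 30 N (contact force between gauge and punch above 30 N).
It fails at once if a bystander (jar, bench dog, pliers, driver) is pushed more than 15 mm or tipped (distance of any of jar, dog, pliers, driver from where it was at the start of the episode above 0.015 m or angle between any of jar, dog's own z axis and vertical above 0.3 rad).
It also fails if it takes over 72 s, if anything falls off the work surface, if the arm or the gripper's body presses on something with over 40 N, if the wrist force passes 120 N, or if a joint passes its speed limit or range.

## Robot

A 7-joint arm with a two-finger parallel gripper is mounted at the origin on the work surface. World frame = base frame: x ahead of the robot, y to its left, z up, the work surface at z = 0. Lengths are in m, angles in degrees, forces in N, time in s.
With the tool pointing down it reaches from about 0.425 to 0.875 m from the base axis. Payload 4.7 kg.
Tool frame: the origin (TCP) lies on the centre line of the jaws, within the pads' length; the fingertips stand env.nose_length ahead of it and the grasp point (between the pads) lies 8 mm behind it (env.nose_length is the distance from the TCP to the fingertips, in m); y points along the fingers, z is the direction in which the jaws open and shut, and the axes are right-handed (so a half turn about y gives the same grasp; the last joint's range is limited). The gripper opens to 87 mm and grips with 3 to 60 N. Pads are 19 mm wide; open, the fingers measure 117 mm over their backs; the gripper's body (75 mm by 190 mm) begins 51 mm behind the grasp point.
Start: joints at [-67.832, 18.392, -4.016, 83.108, 1.295, 78.541, -3.26], TCP at [0.237, 0.605, 0.234] pointing down, gripper open.
Joint ranges: [-163.93, 163.93], [-17.29, 119.83], [-79.2, 71.16], [3.27, 140.29], [-89.18, 269.18], [5.43, 117.66], [-154.24, 154.24]. Speed limits (degrees/s): [147.25, 147.25, 180, 180, 180, 180, 180].

## Interface

Orientations are given as [roll, pitch, yaw] about the fixed x, y, z axes, in that order (R = Rz(yaw) Ry(pitch) Rx(roll)).
In Python, from cell import env, read_camera, camera_info, job, models gives the robot as it stands.
- The arm moves only by the tool move_arm, never from a script. Its argument "moves" is a list of rows, each a list of 6 numbers: the shift along the tool's x, y, z in mm, then the turn, a rotation vector about the tool's x, y, z in degrees. In form: [[x, y, z, ax, ay, az], ...]. A call has 1 to 20 rows; each row is the pose to reach, as a shift and turn from the pose commanded when the call began, along the tool's axes at that moment; what a row does not reach only later rows make up. A row lasts 1/12 s, in which the tool goes at most 41.7 mm and 7.16 degrees, less where a joint would pass 70% of its speed; a pose out of reach is approached as far as the arm can. A call with a gripper value outside its range is refused whole. "claw" is the finger opening in mm, from 0 to 87, set as the call begins (left out, the last holds). The fingers move at their own pace and stop on an object; "newtons" is the grip in N (left out, the last holds). Time passes only in rows, so rows that repeat a pose let the fingers close. It gives the time, the measured TCP pose, the force and the opening at its end, in the units of the state.
- env.get_obs(): the state, without advancing time (a new reading comes with each control period).
- read_camera(name): name is "scene" or "top" or "wrist"; returns (picture, depth): 384x512x3 uint8, red, green, blue; 384x512 float32, m along the optical axis (not along the pixel's ray), 0 where there is no reading.
- camera_info(name): a dict with "fx", "fy", "cx", "cy" (pixels), "distortion" ([k1, k2, p1, p2, k3] as OpenCV has them; the pictures are not rectified), "R" (3x3) and "t" (3): a world point X has camera coordinates R X + t. Camera axes: x right, y down, z forward; pixel columns grow to the right and rows downward; lengths in m; the calibration is good to about 2 mm. A picture is of the moment at which its call begins: read the wrist's pose just before it. camera_info takes no time and is no camera call; for the wrist camera it gives the pose at the moment of the call.
- job.sign_off(): hands the job in, once; it reports no verdict.
Trained networks look in the newest picture that a camera, given by its name, has taken for a name from the list of things; names that differ only in an ending like _2 or _b are one class to them, and where a whole thing is asked for, a point or a joint stands for the part that bears it (a point fixed in the world has none). Each returns a list of dicts, best first, with "score" (0 to 1); they miss things now and then, are a little off and sometimes report something else, mostly with a low value. They report only what shows in the picture. A call takes as long as a camera call. They do not tell look-alikes from the thing itself.
- models.spot_in(target, camera): "point" ([x, y, z] in m, in world coordinates, good to about 4 mm: the middle of the surface that is visible of it).
- models.cut_out(target, camera): "mask" (384x512 bool, what is visible of it).
The state is a dict: "time_s": time; "qpos": joint angles; "joint_velocities": joint speeds; "effort": joint torques, N m; "tool_pos": TCP position; "tool_rot": TCP orientation; "force": force on the tool from outside, world axes, zero at the start; "wrist_torque": the same for the moment, N m; "grip_width": finger opening in m.
Only numpy, scipy, OpenCV 4.12 (cv2) and the standard library are available. Lean on these libraries where they do the work, as an engineer would, in place of code of your own. Each camera call takes 0.05 s, during which the arm holds its last target.

## Working session

There is one attempt and no reset: what is moved stays moved. The work goes in short steps, Python scripts to look and compute and a tool call to move; the robot and the scene stay as the last step left them, time stands still between calls to the robot, and variables do not carry over. Pictures are saved under pics/ and viewed, and the job is handed in when it is done.

Besides the shell and the picture viewer there is one more tool, called after "Emit:" as name(argument=value, ...) on one line, values as JSON. move_arm: Moves the arm, as the interface text tells. Its arguments: {"type":"object","properties":{"moves":{"type":"array","items":{"type":"array","items":{"type":"number"}}},"claw":{"type":"number"},"newtons":{"type":"number"}},"required":["moves"]}

```bash
ls; mkdir -p pics; python3 - <<'E'
from cell import env, read_camera, camera_info, job, models
import cv2, numpy as np
print(env.nose_length, env.get_obs())
for n in ["scene","top","wrist"]:
    p,d=read_camera(n); cv2.imwrite(f"pics/{n}0.png",cv2.cvtColor(p,cv2.COLOR_RGB2BGR)); np.save(f"{n}0.npy",d)
    ci=camera_info(n); print(n,ci)
E
```

```text
pics
0.011 {'time_s': 0.0, 'qpos': array([-67.83149995,  18.44135192,  -4.01637476,  83.17488173,
         1.29558927,  78.53851222,  -3.26038665]), 'joint_velocities': array([-0.0265033 ,  0.01056434, -0.00424668, -0.03693321, -0.01822763,
        0.01306665,  0.0130854 ]), 'effort': array([-6.13786688e-05, -4.91290069e+01, -4.03837077e-01, -3.12521124e+01,
       -6.36851834e-02,  4.37316787e-02,  1.98548432e-04]), 'tool_pos': array([0.2366053 , 0.60484899, 0.23243578]), 'tool_rot': array([-9.01094692e+01, -5.91083705e-03, -2.13582139e+01]), 'force': array([ 0.16465185, -0.28426721,  0.39806946]), 'wrist_torque': array([ 0.02046403,  0.03271353, -0.02446294]), 'grip_width': 0.08675001485506928}
scene {'fx': 428.7701598031766, 'fy': 428.7701598031766, 'cx': 251.3686032172262, 'cy': 192.91471143551001, 'distortion': array([-0.02044299,  0.        ,  0.        ,  0.        ,  0.        ]), 'R': array([[-0.69353795,  0.7203413 , -0.01065481],
       [ 0.60177869,  0.57112929, -0.55827747],
       [-0.39606504, -0.39359845, -0.82958589]]), 't': array([ 0.46242961, -0.22834024,  1.31360787])}
top {'fx': 448.6801612172945, 'fy': 448.6801612172945, 'cx': 256.14356296928037, 'cy': 186.7526842254768, 'distortion': array([0.02759018, 0.        , 0.        , 0.        , 0.        ]), 'R': array([[-1.16324656e-02, -9.99932094e-01,  7.02882647e-04],
       [-9.97765084e-01,  1.15609952e-02, -6.58117048e-02],
       [ 6.57991098e-02, -1.46686416e-03, -9.97831812e-01]]), 't': array([-0.06934577,  0.53741777,  1.20176942])}
wrist {'fx': 296.16094865703326, 'fy': 296.16094865703326, 'cx': 258.9641556116711, 'cy': 188.7527589132085, 'distortion': array([-0.05506324,  0.        ,  0.        ,  0.        ,  0.        ]), 'R': array([[ 0.36517071,  0.93093934, -0.00151564],
       [ 0.89345861, -0.35001025,  0.28146853],
       [ 0.26149963, -0.10413823, -0.95956926]]), 't': array([-0.64993414, -0.03272217,  0.39247052])}
```

View pics/scene0.png

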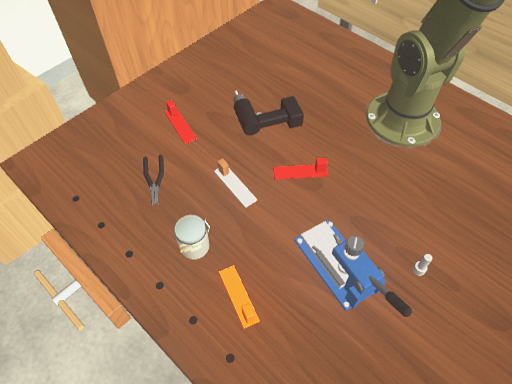

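View pics/top0.png

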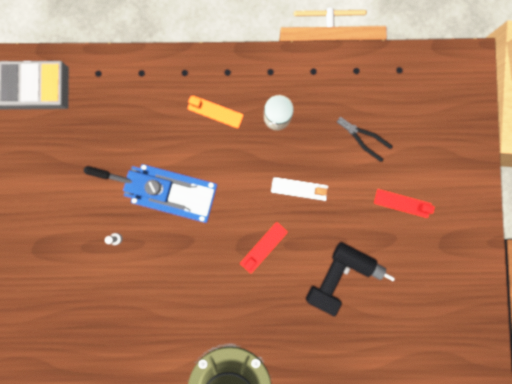

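View pics/wrist0.png

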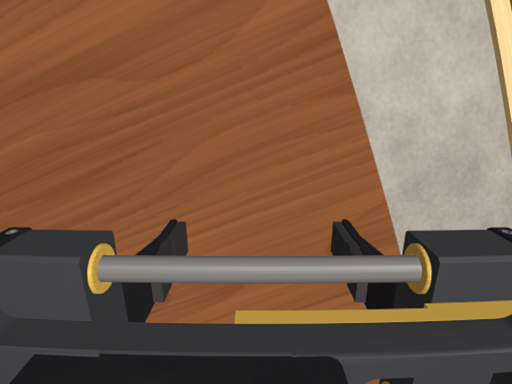

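The scene view shows the punch at about (345,262), and the top view shows it at (170,190) with its open side to the right. There are four gauge-shaped things in the top view:
- **(300,188):** bare steel blade with a wooden grip at (320,190). This one fits the description.
- **(264,248) and (404,203):** red look-alikes.
- **(215,111):** orange look-alike.

I'll confirm with an enlarged crop and measure.

```bash
cat > h.py <<'E'
from cell import env, read_camera, camera_info, job, models
import cv2, numpy as np
def deproj(ci,uv,z):
    K=np.array([[ci['fx'],0,ci['cx']],[0,ci['fy'],ci['cy']],[0,0,1]])
    uv=np.asarray(uv,float).reshape(-1,1,2)
    n=cv2.undistortPoints(uv,K,np.array(ci['distortion'])).reshape(-1,2)
    c=np.c_[n,np.ones(len(n))]*np.asarray(z).reshape(-1,1)
    return (c-ci['t'])@ci['R']
def plane(ci,uv,h):
    # intersect pixel rays with world z=h
    a=deproj(ci,uv,np.ones(len(uv))); o=-ci['R'].T@ci['t']
    d=a-o; s=(h-o[2])/d[:,2]; return o+d*s[:,None]
def cloud(ci,dep,mask):
    v,u=np.nonzero(mask&(dep>0)); return deproj(ci,np.c_[u,v],dep[v,u]),np.c_[u,v]
E
python3 - <<'E'
from h import *
p,d=read_camera("top")
for t in ["gauge","gauge_tip","punch","screw","mouth","stop","nut"]:
    try:
        for r in models.spot_in(t,"top")[:5]: print(t,round(r['score'],2),np.round(r['point'],4))
    except Exception as e: print(t,e)
p2,d2=read_camera("scene")
for t in ["gauge","screw","mouth","stop"]:
    for r in models.spot_in(t,"scene")[:5]: print("S",t,round(r['score'],2),np.round(r['point'],4))
b=cv2.cvtColor(p,cv2.COLOR_RGB2BGR)
a=cv2.resize(b[150:230,75:225],None,fx=5,fy=5,interpolation=cv2.INTER_CUBIC)
cv2.imwrite("pics/crop_punch.png",a)
cv2.imwrite("pics/crop_gauge.png",cv2.resize(b[165:210,255:345],None,fx=8,fy=8,interpolation=cv2.INTER_CUBIC))
b=cv2.cvtColor(p2,cv2.COLOR_RGB2BGR)
cv2.imwrite("pics/crop_s.png",cv2.resize(b[210:320,285:435],None,fx=5,fy=5,interpolation=cv2.INTER_CUBIC))
E
```

```text
gauge 0.93 [0.7482 0.0318 0.0108]
gauge 0.77 [ 0.374  -0.0971  0.0072]
gauge 0.6 [ 0.485  -0.4814  0.0046]
gauge 0.57 [ 0.5326 -0.1978  0.0087]
gauge_tip 0.87 [ 0.4878 -0.4783  0.0052]
gauge_tip 0.62 [ 0.5331 -0.1964  0.0073]
punch 0.65 [0.5406 0.1837 0.1057]
screw 0.49 [0.5296 0.1686 0.149 ]
mouth 0.89 [0.5362 0.1875 0.1027]
mouth 0.26 [ 0.675  -0.3732  0.0138]
stop 0.6 [0.5405 0.1915 0.1011]
nut 0.56 [0.5419 0.1893 0.1052]
nut 0.16 [0.5293 0.1683 0.1524]
S gauge 0.87 [ 0.5345 -0.2015  0.0086]
S gauge 0.83 [ 0.4887 -0.4807  0.0084]
S gauge 0.68 [0.7503 0.0354 0.0026]
S gauge 0.63 [ 0.3674 -0.0898  0.0089]
S screw 0.68 [0.5324 0.1785 0.1486]
S screw 0.19 [0.4123 0.303  0.0291]
S mouth 0.88 [0.5578 0.208  0.1048]
S stop 0.9 [0.5594 0.2062 0.1047]
```

View pics/crop_punch.png

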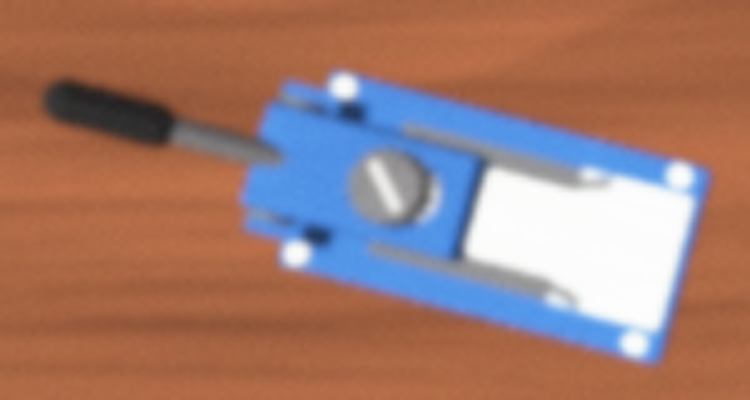

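View pics/crop_gauge.png

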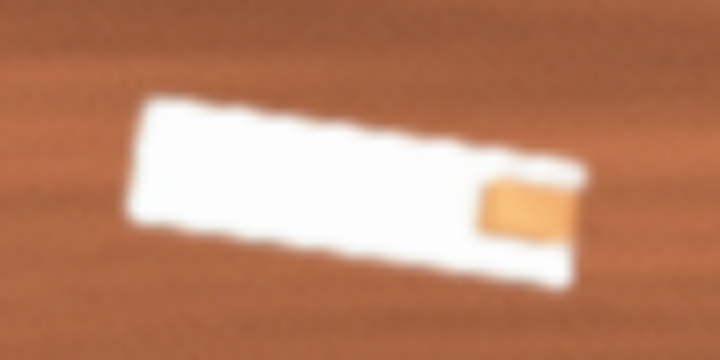

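View pics/crop_s.png

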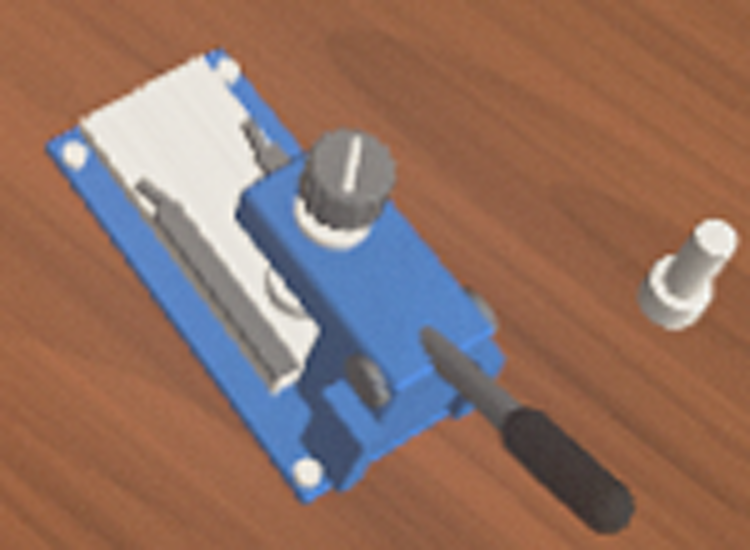

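The crop confirms it: the steel-white blade with a plain wooden grip at its right end is the gauge, with its tip to the left (+y). Next I'll fit both poses with rectangles.

```bash
cat > fit.py <<'E'
from h import *
from scipy.optimize import minimize
p,d=read_camera("top"); ci=camera_info("top")
I=p.astype(int); R,G,B=I[...,0],I[...,1],I[...,2]
white=(np.minimum(np.minimum(R,G),B)>150)
m=np.zeros(white.shape,bool); m[165:210,260:340]=True
# gauge: non-wood bench: white only, contour -> corners
def rect(mask,h):
    c=max(cv2.findContours(mask.astype(np.uint8),cv2.RETR_EXTERNAL,cv2.CHAIN_APPROX_NONE)[0],key=cv2.contourArea)[:,0]
    w=plane(ci,c,h)[:,:2]
    r=cv2.minAreaRect((w*1000).astype(np.float32)); return r,len(c)
r,n=rect(white&m,0.006); print("gauge",r,n)
grip=m&(R>180)&(B<140)&(R-B>70)&(G>120); v,u=np.nonzero(grip); print(grip.sum(),plane(ci,np.c_[u,v],0.048).mean(0), np.median(cloud(ci,d,grip)[0],0))
m2=np.zeros(white.shape,bool); m2[155:230,115:225]=True
blue=(B-R>60); base=(blue|white)&m2
cl,uv=cloud(ci,d,base)
# bed (white in throat)
for name,mm,lo,hi in [("bed",white&m2,.012,.03),("armtop",blue&m2,.098,.115)]:
    cl,uv=cloud(ci,d,mm); k=(cl[:,2]>lo)&(cl[:,2]<hi); 
    mk=np.zeros(white.shape,np.uint8); mk[uv[k][:,1],uv[k][:,0]]=1
    mk=cv2.morphologyEx(mk,cv2.MORPH_OPEN,np.ones((3,3)))
    print(name,k.sum(),np.median(cl[k],0),rect(mk,0.020 if name=="bed" else .106))
b,_=rect(base&True,.008); print("base",b)
cl,uv=cloud(ci,d,m2); k=cl[:,2]>.125; print("knob",k.sum(),cl[k].mean(0),np.percentile(cl[k][:,2],[10,50,90]))
E
python3 fit.py
```

```text
gauge ((531.6103515625, -193.30062866210938), (154.1453857421875, 44.56723403930664), 80.57664489746094) 155
142 [ 0.52418816 -0.22166059  0.048     ] [ 0.52136973 -0.24206427  0.00389986]
bed 1080 [0.5104143  0.09821901 0.02117561] (((510.6100769042969, 103.1087646484375), (111.41754913330078, 73.38801574707031), 75.28457641601562), 139)
armtop 723 [0.53836024 0.21159384 0.10603836] (((537.5855102539062, 198.22543334960938), (111.79102325439453, 60.4283332824707), 77.11064147949219), 169)
base ((527.0414428710938, 164.5287628173828), (242.6876983642578, 111.29317474365234), 74.48429107666016)
knob 237 [0.53084305 0.17505054 0.15046389] [0.14264582 0.152393   0.15536817]
```

Emit:
move_arm(moves=[[442,-18,-408,0,84,0],[442,-18,-408,0,84,0],[442,-18,-408,0,84,0],[442,-18,-408,0,84,0],[442,-18,-408,0,84,0],[442,-18,-408,0,84,0],[442,-18,-408,0,84,0],[442,-18,-408,0,84,0],[442,-18,-408,0,84,0],[442,-18,-408,0,84,0],[442,-18,-408,0,84,0],[442,-18,-408,0,84,0],[442,-18,-408,0,84,0],[442,-18,-408,0,84,0],[442,-18,-408,0,84,0],[442,-18,-408,0,84,0],[442,-18,-408,0,84,0],[442,-18,-408,0,84,0],[442,-18,-408,0,84,0]])

```text
time_s: 2.43
tool_pos: [0.4993, 0.0662, 0.2514]
tool_rot: [-90.0, 0.0, -105.2]
force: [0.1, 0.7, 0.4]
grip_width: 0.0871
```

```bash
python3 - <<'E'
from h import *
o=env.get_obs(); print(o)
ci=camera_info("wrist")
p,d=read_camera("wrist"); cv2.imwrite("pics/w1.png",cv2.cvtColor(p,cv2.COLOR_RGB2BGR)); np.savez("w1.npz",p=p,d=d,**ci)
E
```

```text
{'time_s': 2.4333, 'qpos': array([-37.80151784,  -0.78356506,  27.19117275, 102.85563897,
         0.33423748,  77.85827072, -25.87424706]), 'joint_velocities': array([-0.32332836, -0.16832588,  0.09768594,  0.01104075,  0.30821453,
        0.03579229,  0.11512381]), 'effort': array([ 5.03977798e-01, -2.67006701e+01,  2.20408738e-01, -3.13047659e+01,
       -2.53687031e-02, -5.83898109e-04, -4.54776091e-03]), 'tool_pos': array([0.49926889, 0.06620244, 0.25143338]), 'tool_rot': array([-9.00286809e+01,  2.08872403e-02, -1.05191328e+02]), 'force': array([0.0903236 , 0.65800101, 0.35352588]), 'wrist_torque': array([-0.1112631 ,  0.10843403, -0.03093059]), 'grip_width': 0.08707582684408138}
```

View pics/w1.png

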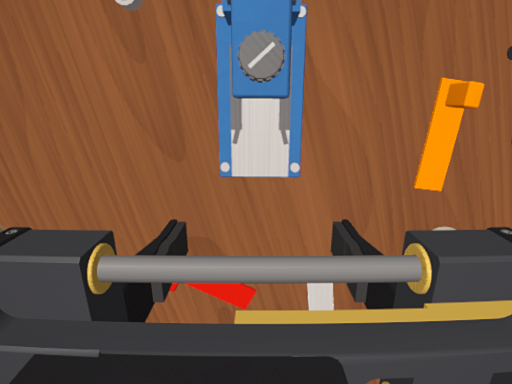

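The wrist view shows the punch square on. The knob is at (262,55), the open bed front edge at row 177, and the base edges at columns 218 and 302. Now the poses from this view.

```bash
cat > fitw.py <<'E'
from h import *
import sys
z=np.load(sys.argv[1]); p,d=z['p'],z['d']; ci={k:z[k] for k in ['fx','fy','cx','cy','distortion','R','t']}
for k in ['fx','fy','cx','cy']: ci[k]=float(ci[k])
I=p.astype(int); R,G,B=I[...,0],I[...,1],I[...,2]
wood=(R-B>25)
def yline(pts): # fit x=a+b*y? total least squares
    v=cv2.fitLine(pts.astype(np.float32),cv2.DIST_HUBER,0,0.01,0.01).ravel(); return v
# side edges of base for rows 60..160
L=[];Rr=[]
for r in range(105,165):
    row=(B-R>50)[r]; u=np.nonzero(row[190:330])[0]+190
    L.append([u.min()-.5,r]); Rr.append([u.max()+.5,r])
F=[]
for c in range(230,292):
    u=np.nonzero(~wood[150:200,c])[0]+150; F.append([c,u.max()+.5])
l=yline(plane(ci,np.array(L),.008)[:,:2]*1000); r=yline(plane(ci,np.array(Rr),.008)[:,:2]*1000)
f=yline(plane(ci,np.array(F),.008)[:,:2]*1000)
for n,v in zip("LRF",(l,r,f)): print(n,np.round(v,3),np.degrees(np.arctan2(v[1],v[0]))%180)
yl=np.degrees(np.arctan2(l[1],l[0]))%180; yr=np.degrees(np.arctan2(r[1],r[0]))%180
yaw=np.radians((yl+yr)/2); ex=np.array([np.cos(yaw),np.sin(yaw)]); ey=np.array([-ex[1],ex[0]])
print("yaw",np.degrees(yaw)," y edges",ey@l[2:],ey@r[2:], "front x",ex@f[2:])
O=ex*(ex@f[2:]+135)+ey*(ey@l[2:]+ey@r[2:])/2; print("origin",O)
cl,uv=cloud(ci,d,np.ones(d.shape,bool))
q=(cl[:,:2]*1000-O); px=q@ex; py=q@ey; h=cl[:,2]*1000
k=(h>125)&(abs(px)<40)&(abs(py)<40); top=k&(h>np.percentile(h[k],30))
print("knob cloud",k.sum(),"punch xy",px[top].mean(),py[top].mean(),"h pct",np.percentile(h[k],[5,25,50,75,95]))
k=(px>-60)&(px<-40)&(abs(py)<18);print("bed h",k.sum(),np.median(h[k]))
k=(px>-125)&(px<-95)&(abs(py)<30);print("bed h",k.sum(),np.median(h[k]))
k=(px>-170)&(px<-145)&(abs(py)<50);print("bench h",k.sum(),np.median(h[k]))
k=(px>-30)&(px<-22)&(abs(py)<20);print("arm h",k.sum(),np.median(h[k]))
# knob by mask
g=(abs(R-B)<25)&(R<150); g[90:]=False; g[:,:230]=False; g[:,295:]=False
c=max(cv2.findContours(g.astype(np.uint8),0,1)[0],key=cv2.contourArea)
e=cv2.minEnclosingCircle(c); print("circle",e)
W=plane(ci,np.array([e[0]]),.150)[0]; print("knob at h150",W,(W[:2]*1000-O)@ex,(W[:2]*1000-O)@ey, "diam mm", 2*e[1]/ci['fx']*( (ci['R']@W+ci['t'])[2]*1000))
E
python3 fitw.py w1.npz
```

```text
L [2.68000e-01 9.63000e-01 4.56257e+02 1.16257e+02] 74.441284
R [2.74000e-01 9.62000e-01 5.61178e+02 8.75050e+01] 74.0792
F [ 9.64000e-01 -2.67000e-01  4.95363e+02  4.62220e+01] 164.48822
yaw 74.26024  y edges -407.61237 -516.3987 front x 178.86476
origin [529.8236  176.76846]
knob cloud 1860 punch xy -0.24799914510125767 0.02121530719957801 h pct [150.50939375 152.73819041 153.41461042 154.00996209 154.81589613]
bed h 461 21.40612162297329
bed h 1154 21.368872627421844
bench h 1181 0.8658265281917887
arm h 377 106.91094137246314
circle ((261.0, 55.54999923706055), 25.725622177124023)
knob at h150 [0.52972756 0.17647823 0.15      ] -0.3054043284000612 0.013718265527606827 diam mm 40.50952145623272
```

Emit:
move_arm(moves=[[391,0,114,0,-5.8,0],[391,0,114,0,-5.8,0],[391,0,114,0,-5.8,0],[391,0,114,0,-5.8,0],[391,0,114,0,-5.8,0],[391,0,114,0,-5.8,0],[391,0,114,0,-5.8,0],[391,0,114,0,-5.8,0],[391,0,114,0,-5.8,0],[391,0,114,0,-5.8,0],[391,0,114,0,-5.8,0],[391,0,114,0,-5.8,0],[391,0,114,0,-5.8,0]])

```text
time_s: 3.57
tool_pos: [0.5069, -0.3411, 0.251]
tool_rot: [-90.0, 0.1, -99.5]
force: [1.2, 0.5, -0.4]
grip_width: 0.0872
```

```bash
python3 - <<'E'
from h import *
o=env.get_obs(); print(o['tool_pos'],o['tool_rot'])
ci=camera_info("wrist")
p,d=read_camera("wrist"); cv2.imwrite("pics/w2.png",cv2.cvtColor(p,cv2.COLOR_RGB2BGR)); np.savez("w2.npz",p=p,d=d,**ci)
E
```

```text
[ 0.50690495 -0.34113327  0.25102267] [-9.00405410e+01  7.59405068e-02 -9.94523964e+01]
```

View pics/w2.png

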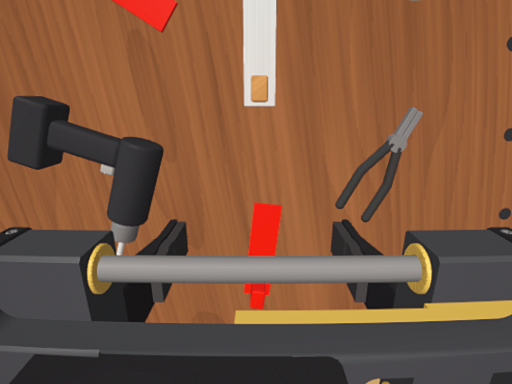

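The gauge blade spans columns 244–276 with its end at row 105, and the wooden grip is at (260,88). Now to fit it.

```bash
python3 - <<'E'
from h import *
z=np.load("w2.npz"); p,d=z['p'],z['d']; ci={k:z[k] for k in ['fx','fy','cx','cy','distortion','R','t']}
for k in ['fx','fy','cx','cy']: ci[k]=float(ci[k])
I=p.astype(int); R,G,B=I[...,0],I[...,1],I[...,2]
w=(B>130)
L=[];Rr=[]
for r in range(5,100):
    u=np.nonzero(w[r,225:295])[0]+225; L.append([u.min()-.5,r]); Rr.append([u.max()+.5,r])
F=[[c,np.nonzero(w[80:120,c])[0].max()+80.5] for c in range(248,273)]
fit=lambda q,h: cv2.fitLine((plane(ci,np.array(q,float),h)[:,:2]*1000).astype(np.float32),cv2.DIST_HUBER,0,.01,.01).ravel()
l,r,f=fit(L,.006),fit(Rr,.006),fit(F,.006)
a=[np.degrees(np.arctan2(v[1],v[0]))%180 for v in (l,r,f)]; print(a)
yaw=np.radians((a[0]+a[1])/2); ex=np.array([np.cos(yaw),np.sin(yaw)]); ey=np.array([-ex[1],ex[0]])
print("width",ey@l[2:]-ey@r[2:],"end",ex@f[2:])
O=ex*(ex@f[2:]+75)+ey*(ey@l[2:]+ey@r[2:])/2; print("origin",O,"grip",O-55*ex)
cl,uv=cloud(ci,d,np.ones(d.shape,bool)); q=cl[:,:2]*1000-O; px,py,h=q@ex,q@ey,cl[:,2]*1000
k=(h>40)&(px<0)&(px>-90)&(abs(py)<25); print("grip top",k.sum(),px[k].min(),px[k].max(),py[k].min(),py[k].max(),np.median(h[k]))
E
```

```text
[np.float32(79.78688), np.float32(81.198326), np.float32(170.49507)]
width 40.86737 end -178.1608
origin [ 530.4602  -193.43658] grip [ 521.37555 -247.68112]
grip top 461 -70.70104564737679 -40.8708628024012 -9.274067176205605 9.261076831767644 48.5959344659078
```

Emit:
move_arm(moves=[[-94.5,60,-1,0,0,0],[-94.5,60,-1,0,0,0],[-94.5,60,-1,0,0,0],[-94.5,130,-1,0,0,0],[-94.5,130,-1,0,0,0],[-94.5,180,-1,0,0,0],[-94.5,205,-1,0,0,0],[-94.5,220,-1,0,0,0],[-94.5,227,-1,0,0,0],[-94.5,227,-1,0,0,0],[-94.5,227,-1,0,0,0]], claw=50, newtons=20)

```text
time_s: 4.53
tool_pos: [0.522, -0.2485, 0.0255]
tool_rot: [-89.9, 0.0, -99.4]
force: [1.2, -0.9, 0.6]
grip_width: 0.05
```

Emit:
move_arm(moves=[[0,0,0,0,0,0],[0,0,0,0,0,0],[0,0,0,0,0,0],[0,0,0,0,0,0],[0,0,0,0,0,0],[0,0,0,0,0,0],[0,0,0,0,0,0]], claw=5, newtons=20)

```text
time_s: 5.12
tool_pos: [0.5213, -0.2496, 0.025]
tool_rot: [-89.9, 0.0, -99.6]
force: [0.2, 0.9, 3.2]
grip_width: 0.02
```

```bash
python3 - <<'E'
from h import *
o=env.get_obs(); print(o['tool_pos'],o['tool_rot'],o['force'],o['grip_width'],o['qpos'])
E
```

```text
[ 0.52127717 -0.24964514  0.02495347] [-8.99489795e+01  5.92133547e-04 -9.95590641e+01] [0.18388355 0.86329214 3.21597641] 0.020020343555182292 [-11.68887522  25.2708317   41.7053925  107.1244121  -20.26893646
  55.14630231  29.51861984]
```

Emit:
move_arm(moves=[[0,-20,0,0,0,0],[0,-45,0,0,0,0],[-20,-60,-9,0,1,0],[-50,-60,-23,0,2,0],[-85,-60,-39,0,3,0],[-120,-60,-55,0,4,0],[-150,-60,-68,0,5,0],[-175,-60,-80,0,6.2,0],[-188,-60,-86,0,6.2,0],[-191,-60,-87,0,6.2,0],[-191,-60,-87,0,6.2,0],[-191,-60,-87,0,6.2,0]])

```text
time_s: 6.12
tool_pos: [0.4669, -0.0476, 0.0845]
tool_rot: [-90.0, -0.0, -105.8]
force: [0.3, 0.3, -2.1]
grip_width: 0.0196
```

```bash
cat > st.py <<'E'
from h import *
o=env.get_obs(); t=o['tool_pos']*1000; yaw=np.radians(74.26); ex=np.array([np.cos(yaw),np.sin(yaw)]); ey=np.array([-ex[1],ex[0]])
q=t[:2]-[529.8,176.8]
print("t",o['time_s'],"TCP",t,o['tool_rot'],"F",o['force'],"T",o['wrist_torque'],"g",o['grip_width'],"q7",o['qpos'][6],'e',o['effort'][6])
print("punch TCP",q@ex,q@ey,"tip x~",q@ex+131.9,"yaw err",o['tool_rot'][2]+105.74, "gauge z",t[2]-25)
E
cat > see.py <<'E'
from h import *
import sys
n,tag=sys.argv[1:3]
p,d=read_camera(n); b=cv2.cvtColor(p,cv2.COLOR_RGB2BGR)
if len(sys.argv)>3:
    x0,y0,x1,y1=map(int,sys.argv[3:7]); f=min(780/(x1-x0),590/(y1-y0)); b=cv2.resize(b[y0:y1,x0:x1],None,fx=f,fy=f,interpolation=cv2.INTER_CUBIC)
cv2.imwrite(f"pics/{tag}.png",b)
E
python3 st.py; python3 see.py scene s2 240 140 440 300
```

```text
t 6.1167 TCP [466.90018427 -47.64851051  84.51505758] [-8.99813920e+01 -3.39419953e-02 -1.05790193e+02] F [ 0.25367431  0.25358234 -2.09126738] T [-0.22126443  0.03741913  0.00466899] g 0.019556495142791012 q7 -9.884390793081593 e -0.014478988596238196
punch TCP -233.09526237909355 -0.3454648474751707 tip x~ -101.19526237909355 yaw err -0.0501934378835216 gauge z 59.51505757603525
```

View pics/s2.png

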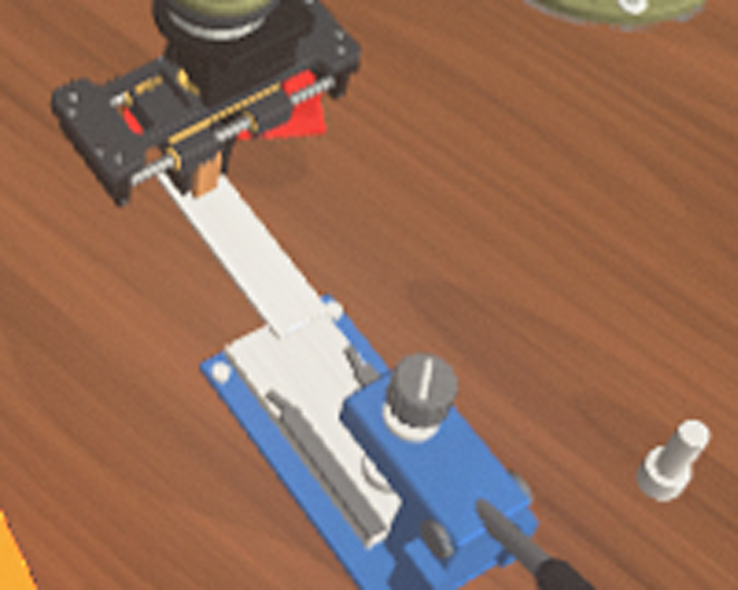

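The gauge hangs over the bare bed, in line with the channel. I'll check that the blade is level with the wrist depth.

```bash
cat > lev.py <<'E'
from h import *
ci=camera_info("wrist"); o=env.get_obs(); p,d=read_camera("wrist"); cv2.imwrite("pics/lev_%d.png"%(o['time_s']*100),cv2.cvtColor(p,cv2.COLOR_RGB2BGR))
t=o['tool_pos']*1000; a=np.radians(o['tool_rot'][2]+180); ex=np.array([np.cos(a),np.sin(a)]); ey=np.array([-ex[1],ex[0]])
cl,uv=cloud(ci,d,np.ones(d.shape,bool)); q=cl[:,:2]*1000-t[:2]; px,py,h=q@ex,q@ey,cl[:,2]*1000
for x in range(20,170,10):
    for y in (-10,10):
        k=(abs(px-x)<5)&(abs(py-y)<5); print(x,y,k.sum(),np.round(np.median(h[k]),2) if k.any() else '',end=' | ')
    k=(abs(px-x)<5)&(abs(py)<50)&(h>t[2]-25+2)&(h<t[2]-25+12)
    print("edges",py[k].min() if k.any() else 0,py[k].max() if k.any() else 0)
k=(abs(py)<10)&(h>t[2]-25+1)&(h<t[2]-25+12)&(px>10); print("tip px",np.percentile(px[k],[1,99,100]))
E
python3 lev.py
```

```text
20 -10 944 159.27 | 20 10 970 102.33 | edges -18.521889717360782 21.42210027438195
30 -10 4383 181.87 | 30 10 4228 182.35 | edges -18.335059784393007 21.424213509508743
40 -10 718 155.01 | 40 10 323 66.1 | edges -18.65931992017949 21.42870623376664
50 -10 291 65.84 | 50 10 298 65.83 | edges -18.30504862152151 20.808336496706104
60 -10 305 65.7 | 60 10 305 65.65 | edges -18.75425779376029 20.918102070480746
70 -10 323 65.61 | 70 10 317 65.55 | edges -18.73434527738572 20.883304045239374
80 -10 346 65.55 | 80 10 335 65.53 | edges -18.657128918139982 20.71649830750093
90 -10 344 65.37 | 90 10 339 65.38 | edges -18.91651116442812 20.99904469469512
100 -10 356 65.31 | 100 10 362 65.31 | edges -19.047095093212896 20.769009140229507
110 -10 368 65.09 | 110 10 376 65.01 | edges -18.995726470534887 21.104811939772542
120 -10 384 64.98 | 120 10 385 64.87 | edges -19.164537463394744 21.06850216160323
130 -10 207 64.79 | 130 10 206 64.89 | edges -18.928729013912694 21.080409375895574
140 -10 0  | 140 10 0  | edges 0 0
150 -10 0  | 150 10 0  | edges 0 0
160 -10 0  | 160 10 0  | edges 0 0
tip px [ 15.83856573 129.20101881 130.48787127]
```

Emit:
move_arm(moves=[[0,15,0,0,0,0],[0,28,0,0,0,0],[0,34,0,0,0,0],[-8,34,0,0,0,0],[-20,34,0,0,0,0],[-33,34,0,0,0,0],[-40,35,0,0,0,0],[-40,35,0,0,0,0],[-40,36,0,0,0,0],[-40,36,0,0,0,0]])

```text
time_s: 7.05
tool_pos: [0.4776, -0.0083, 0.0486]
tool_rot: [-90.0, -0.0, -105.7]
force: [0.2, -0.1, -1.9]
grip_width: 0.0199
```

```bash
python3 st.py; python3 lev.py | grep -E "^(60|90|120|tip)"
```

```text
t 7.05 TCP [477.59403903  -8.26075831  48.5874312 ] [-9.00007935e+01 -1.23423566e-02 -1.05735792e+02] F [ 0.24223252 -0.08798296 -1.87018765] T [-0.20673501  0.1007506   0.02500902] g 0.019912958744013446 q7 -11.274504925088902 e 0.006359039107337594
punch TCP -192.2835002493081 0.04648482747231242 tip x~ -60.3835002493081 yaw err 0.004208362612146743 gauge z 23.587431201291217
60 -10 306 29.91 | 60 10 308 29.81 | edges -18.6526057165016 20.72790158053171
90 -10 348 29.46 | 90 10 340 29.44 | edges -18.893234724373002 21.035099085745323
120 -10 387 29.09 | 120 10 384 29.0 | edges -37.302518361649696 36.61027232605902
tip px [ 15.83174971 129.26536233 130.31439272]
```

Emit:
move_arm(moves=[[0,0.5,0,0,0,0],[0,1,0,0,0,0],[0,1.5,0,0,0,0],[0,1.8,0,0,0,0],[0,1.8,0,0,0,0]])

```text
time_s: 7.52
tool_pos: [0.4777, -0.0085, 0.0468]
tool_rot: [-90.0, -0.0, -105.8]
force: [-0.3, 0.3, -0.8]
grip_width: 0.0201
```

Emit:
move_arm(moves=[[0,0.4,0,0,0,0],[0,0.8,0,0,0,0],[0,0.8,0,0,0,0]])

```text
time_s: 7.77
tool_pos: [0.4778, -0.0084, 0.0461]
tool_rot: [-90.0, 0.0, -105.8]
force: [-0.7, -1.3, 0.6]
grip_width: 0.0201
```

Emit:
move_arm(moves=[[-3,0,0,0,0,0],[-7,0,0,0,0,0],[-12,0,0,0,0,0],[-17,0,0,0,0,0],[-22,0,0,0,0,0],[-27,0,0,0,0,0],[-30,0,0,0,0,0],[-30,0,0,0,0,0]])

```text
time_s: 8.43
tool_pos: [0.4862, 0.0221, 0.046]
tool_rot: [-90.0, 0.1, -105.7]
force: [-0.4, 1.5, 0.3]
grip_width: 0.02
```

```bash
python3 st.py; python3 lev.py | grep -E "^(50|60|70|80|90|120|tip)"
```

```text
t 8.4333 TCP [486.22165353  22.10456351  45.98748731] [-8.99836732e+01  5.11554794e-02 -1.05683547e+02] F [-0.35636641  1.53545587  0.33605824] T [ 0.34385762 -0.00455693 -0.024639  ] g 0.02002254162459139 q7 -14.028177284242705 e -0.04677110002376139
punch TCP -160.71636487278403 -0.020340820596686626 tip x~ -28.81636487278402 yaw err 0.056452625690809555 gauge z 20.987487308859798
50 -10 290 27.69 | 50 10 300 27.72 | edges -28.11281561516205 35.6892480403919
60 -10 307 27.68 | 60 10 317 27.68 | edges -35.21143310162209 35.903863685819616
70 -10 324 27.65 | 70 10 311 27.63 | edges -35.982466169435845 34.9616696792789
80 -10 351 27.62 | 80 10 341 27.62 | edges -35.4785434377208 35.413493072379744
90 -10 346 27.61 | 90 10 339 27.6 | edges -37.47696334455959 36.515446038364544
120 -10 390 27.35 | 120 10 390 27.39 | edges -37.56573307922462 36.98045738288649
tip px [ 15.99717432 128.98190323 130.14905861]
```

Emit:
move_arm(moves=[[-3,0,0,0,0,0],[-7,0,0,0,0,0],[-12,0,0,0,0,0],[-17,0,0,0,0,0],[-22,0,0,0,0,0],[-27,0,0,0,0,0],[-32,0,0,0,0,0],[-37,0,0,0,0,0],[-41,0,0,0,0,0],[-44,0,0,0,0,0],[-44,0,0,0,0,0]])

```text
time_s: 9.4
tool_pos: [0.4981, 0.0642, 0.046]
tool_rot: [-90.0, 0.0, -105.7]
force: [-0.2, 1.0, -0.9]
grip_width: 0.0202
```

```bash
python3 st.py
```

```text
t 9.4 TCP [498.06715867  64.15361808  45.96753057] [-8.99863808e+01  3.99327730e-02 -1.05705257e+02] F [-0.24700772  0.97030331 -0.85276612] T [ 0.18633057  0.01747269 -0.02414184] g 0.020172145162354143 q7 -17.96777131520842 e -0.04024636116810143
punch TCP -117.0306812606754 -0.01491957431258939 tip x~ 14.869318739324612 yaw err 0.0347428436453896 gauge z 20.967530572589723
```

Emit:
move_arm(moves=[[-2,0,0,0,0,0],[-4,0,0,0,0,0],[-6,0,0,0,0,0],[-8,0,0,0,0,0],[-10,0,0,0,0,0],[-12,0,0,0,0,0],[-12,0,0,0,0,0]])

```text
time_s: 9.98
tool_pos: [0.5012, 0.0752, 0.046]
tool_rot: [-90.0, 0.0, -105.7]
force: [0.6, 0.0, 0.5]
grip_width: 0.0195
```

Emit:
move_arm(moves=[[-0.5,0,0,0,0,0],[-1,0,0,0,0,0],[-1.5,0,0,0,0,0],[-2,0,0,0,0,0]])

```text
time_s: 10.32
tool_pos: [0.5016, 0.0764, 0.046]
tool_rot: [-90.0, 0.0, -105.8]
force: [-0.0, -1.1, 1.3]
grip_width: 0.0195
```

```bash
python3 st.py
```

```text
t 10.3167 TCP [501.57732556  76.4184022   45.98385777] [-8.99983433e+01  5.80949071e-04 -1.05765554e+02] F [-0.04576731 -1.07998542  1.29923361] T [-0.18368408  0.09846125 -0.01913647] g 0.019495010185711762 q7 -19.12401653107614 e 0.007964087126310915
punch TCP -104.27358305973668 -0.06636609324314335 tip x~ 27.626416940263326 yaw err -0.02555361153657998 gauge z 20.983857766974204
```

Emit:
move_arm(moves=[[-0.5,0,0,0,0,0],[-1,0,0,0,0,0],[-1.5,0,0,0,0,0],[-1.5,0,0,0,0,0]])

```text
time_s: 10.65
tool_pos: [0.502, 0.0781, 0.046]
tool_rot: [-90.0, 0.0, -105.8]
force: [-0.2, -0.6, 1.3]
grip_width: 0.0191
```

Emit:
move_arm(moves=[[-0.5,0,0,0,0,0],[-1,0,0,0,0,0],[-1,0,0,0,0,0]])

```text
time_s: 10.9
tool_pos: [0.5023, 0.0791, 0.046]
tool_rot: [-90.0, 0.0, -105.8]
force: [0.1, -1.5, 0.5]
grip_width: 0.02
```

Emit:
move_arm(moves=[[-0.5,0,0,0,0,0],[-1,0,0,0,0,0],[-1,0,0,0,0,0]])

```text
time_s: 11.15
tool_pos: [0.5026, 0.08, 0.046]
tool_rot: [-90.0, 0.0, -105.8]
force: [-0.7, -1.5, 0.5]
grip_width: 0.0198
```

Emit:
move_arm(moves=[[-0.5,0,0,0,0,0],[-1,0,0,0,0,0],[-1,0,0,0,0,0]])

```text
time_s: 11.4
tool_pos: [0.5028, 0.081, 0.046]
tool_rot: [-90.0, 0.0, -105.8]
force: [-0.3, -1.2, -0.1]
grip_width: 0.0195
```

Emit:
move_arm(moves=[[-0.4,0,0,0,0,0],[-0.8,0,0,0,0,0],[-0.8,0,0,0,0,0]])

```text
time_s: 11.65
tool_pos: [0.5029, 0.081, 0.0459]
tool_rot: [-90.0, -0.0, -105.8]
force: [-0.5, -3.1, 1.8]
grip_width: 0.0199
```

```bash
python3 st.py;python3 see.py scene s3 260 180 420 310
```

```text
t 11.65 TCP [502.88600472  80.95279309  45.91775339] [-9.00091960e+01 -4.73977595e-02 -1.05778218e+02] F [-0.48222968 -3.06605133  1.77200587] T [-0.60941709  0.2202002   0.03292687] g 0.019890735203564908 q7 -19.559991199302644 e -0.03590842941775918
punch TCP -99.55421142900514 -0.09591778584814392 tip x~ 32.34578857099487 yaw err -0.038218236019105234 gauge z 20.917753394226438
```

View pics/s3.png

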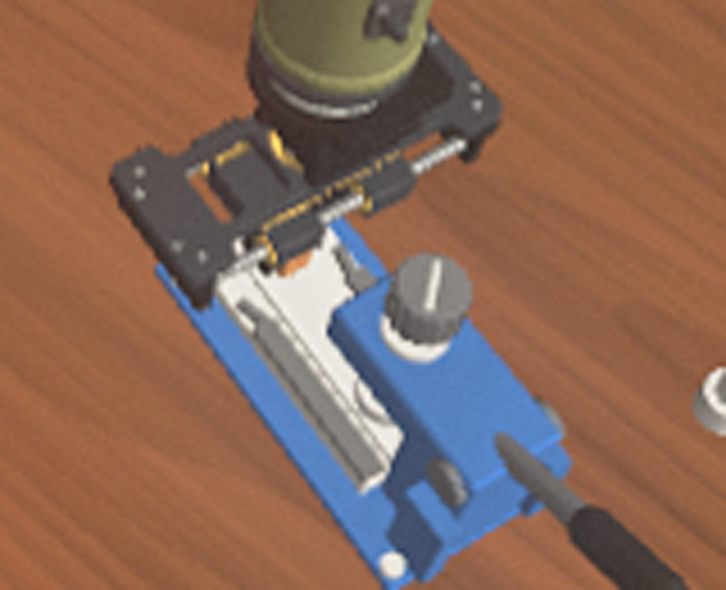

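The advance stopped with about 3 N on the tool, so the tip is at the stop. I'll let go and rise.

Emit:
move_arm(moves=[[0,0,0,0,0,0],[0,0,0,0,0,0],[0,0,0,0,0,0],[0,0,0,0,0,0]], claw=36)

```text
time_s: 12.03
tool_pos: [0.5031, 0.0823, 0.046]
tool_rot: [-90.0, 0.0, -105.7]
force: [0.7, -1.3, -0.4]
grip_width: 0.034
```

Emit:
move_arm(moves=[[0,-10,0,0,0,0],[0,-40,0,0,0,0],[0,-80,0,0,0,0],[0,-120,0,0,0,0],[0,-150,0,0,0,0],[0,-154,0,0,0,0],[0,-154,0,0,0,0]])

```text
time_s: 12.62
tool_pos: [0.5047, 0.0821, 0.2032]
tool_rot: [-89.7, 0.3, -105.8]
force: [-0.8, -0.1, -0.6]
grip_width: 0.036
```

```bash
python3 st.py; python3 - <<'E'
from h import *
ci=camera_info("wrist")
p,d=read_camera("wrist"); cv2.imwrite("pics/w3.png",cv2.cvtColor(p,cv2.COLOR_RGB2BGR)); np.savez("w3.npz",p=p,d=d,**ci)
E
```

```text
t 12.6167 TCP [504.72148417  82.12002661 203.15329475] [ -89.74807319    0.2540357  -105.75288862] F [-0.78639604 -0.10938569 -0.58161064] T [-0.06086266  0.12200366  0.0110334 ] g 0.03604413202519833 q7 -26.567078948011677 e -0.0457882066257298
punch TCP -97.93283109973524 -1.5459332038774143 tip x~ 33.96716890026477 yaw err -0.012888623777158159 gauge z 178.15329474640458
```

View pics/w3.png

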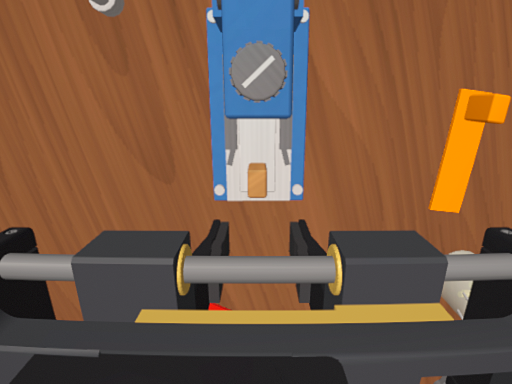

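The gauge sits in the channel, with its grip at (257,180) and the blade parallel to the rails. Now I'll measure the grip's place and the knob.

```bash
python3 - <<'E'
from h import *
z=np.load("w3.npz"); p,d=z['p'],z['d']; ci={k:z[k] for k in ['fx','fy','cx','cy','distortion','R','t']}
for k in ['fx','fy','cx','cy']: ci[k]=float(ci[k])
yaw=np.radians(74.26); ex=np.array([np.cos(yaw),np.sin(yaw)]); ey=np.array([-ex[1],ex[0]])
cl,uv=cloud(ci,d,np.ones(d.shape,bool)); q=cl[:,:2]*1000-[529.8,176.8]; px,py,h=q@ex,q@ey,cl[:,2]*1000
k=(h>58)&(h<75)&(px<-70)&(px>-130)&(abs(py)<30); print("grip",px[k].min(),px[k].max(),py[k].min(),py[k].max(),np.median(h[k]))
k=(h>148)&(abs(px)<30)&(abs(py)<30); print("knob",px[k].min(),px[k].max(),py[k].min(),py[k].max(),px[k].mean(),py[k].mean(),np.median(h[k]))
for x in (-70,-60,-50,-40): 
    k=(abs(px-x)<4)&(abs(py)<12); print(x,np.median(h[k]))
E
```

```text
grip -112.48413841705457 -82.84762823928268 -8.22108129369773 11.261920288140386 69.00252245042385
knob -19.374151759034877 18.72832050023374 -18.41633153541042 18.698507538204726 -0.3541994223245683 0.097138650762313 153.4693477151308
-70 302.58125213095735
-60 27.480746144702447
-50 27.140854600048392
-40 27.34738813520838
```

Emit:
move_arm(moves=[[-30,0,0,0,-7,0],[-60,0,0,0,-14,0],[-90,0,0,0,-21,0],[-98,0,0,0,-28,0],[-98,0,0,0,-35,0],[-98,0,0,0,-42,0],[-98,0,0,0,-49,0],[-98,0,0,0,-56,0],[-98,0,0,0,-63,0],[-98,0,0,0,-70,0],[-98,0,0,0,-77,0],[-98,0,0,0,-84,0],[-98,0,0,0,-91,0],[-98,0,0,0,-98,0],[-98,0,0,0,-105,0],[-98,0,0,0,-112,0],[-98,0,0,0,-119,0],[-98,0,0,0,-126,0],[-98,0,0,0,-133,0],[-98,0,0,0,-140,0]], claw=60)

```text
time_s: 14.33
tool_pos: [0.5284, 0.1754, 0.1977]
tool_rot: [-90.0, 0.2, 34.6]
force: [-0.2, -0.3, -1.1]
grip_width: 0.0603
```

Emit:
move_arm(moves=[[0,0,0,0,0,0],[0,0,0,0,0,0],[0,0,0,0,0,0]])

```text
time_s: 14.58
tool_pos: [0.5291, 0.1757, 0.1989]
tool_rot: [-90.0, 0.1, 34.1]
force: [-0.2, 0.8, -0.2]
grip_width: 0.0601
```

```bash
python3 st.py; python3 - <<'E'
from h import *
o=env.get_obs(); R=np.zeros(3)
from scipy.spatial.transform import Rotation as Ro
M=Ro.from_euler('xyz',o['tool_rot'],degrees=True).as_matrix(); print(M.T@(np.array([.5297,.1766,.134])-o['tool_pos'])*1000, o['qpos'])
E
```

```text
t 14.5833 TCP [529.08931313 175.65782543 198.90750366] [-89.98887233   0.10587485  34.05790571] F [-0.24471549  0.76491782 -0.17360081] T [ 0.05350918  0.04119581 -0.0658696 ] g 0.060112066135793715 q7 106.00983767835453 e 0.00046262834075605497
punch TCP -1.2921357654178365 0.3741974445122887 tip x~ 130.60786423458217 yaw err 139.79790571096254 gauge z 173.9075036642714
[ 1.1535219  64.90556688  0.42595639] [-42.39588415   8.46968796  23.50490373  99.98222841  -3.51623572
  72.37838916 106.00983768]
```

Emit:
move_arm(moves=[[1,25,0,0,0,0],[1,45,0,0,0,0],[1,58,0,0,0,0],[1,65,0,0,0,0],[1,65,0,0,0,0],[1,65,0,0,0,0]])

```text
time_s: 15.08
tool_pos: [0.5305, 0.1765, 0.1351]
tool_rot: [-90.0, 0.0, 34.2]
force: [-0.5, 0.1, 0.8]
grip_width: 0.0601
```

```bash
cat > k.py <<'E'
from h import *
o=env.get_obs()
from scipy.spatial.transform import Rotation as Ro
M=Ro.from_euler('xyz',o['tool_rot'],degrees=True).as_matrix(); print(o['time_s'],'to knob',np.round(M.T@(np.array([.5297,.1766,o['tool_pos'][2]])-o['tool_pos'])*1000,2), 'z',o['tool_pos'][2],'yaw',o['tool_rot'][2],'q7',o['qpos'][6],'e7',o['effort'][6],'T',o['wrist_torque'],'F',o['force'],'g',o['grip_width'])
E
python3 k.py; python3 see.py scene s4 260 150 440 300
```

```text
15.0833 to knob [-0.64  0.    0.54] z 0.13506985272649955 yaw 34.18622697295371 q7 107.33395266624265 e7 -0.007188403978943825 T [ 0.08372637  0.00523804 -0.00235771] F [-0.45974445  0.07758271  0.77264486] g 0.06006340936549437
```

View pics/s4.png

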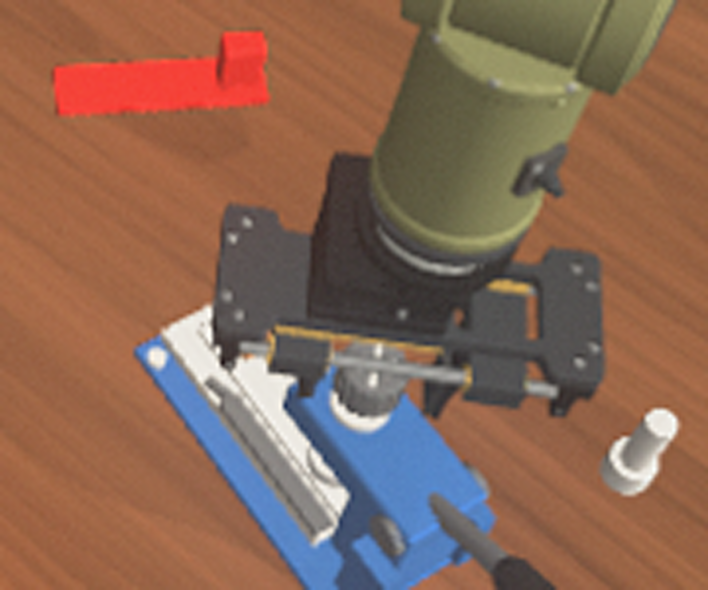

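The knob sits between the open fingers at about (372,380) in the crop. I'll shift slightly to centre and close.

Emit:
move_arm(moves=[[-0.6,0,0.5,0,0,0],[-0.6,0,0.5,0,0,0],[-0.6,0,0.5,0,0,0],[-0.6,0,0.5,0,0,0],[-0.6,0,0.5,0,0,0],[-0.6,0,0.5,0,0,0]], claw=20, newtons=15)

```text
time_s: 15.63
tool_pos: [0.5306, 0.1756, 0.1354]
tool_rot: [-90.1, -0.1, 34.2]
force: [2.4, -2.7, 2.1]
grip_width: 0.0358
```

```bash
python3 k.py
```

```text
15.6333 to knob [-0.22 -0.    1.36] z 0.13541909090649595 yaw 34.19230240071748 q7 107.32619682487946 e7 -0.028343716403469443 T [-0.40539022 -0.40764847  0.00534961] F [ 2.41555657 -2.71414967  2.12436839] g 0.03580971710639773
```

Emit:
move_arm(moves=[[0,0,-1.3,0,0,0],[0,0,-1.3,0,0,0],[0,0,-1.3,0,0,0]])

```text
time_s: 15.88
tool_pos: [0.5307, 0.1755, 0.1354]
tool_rot: [-90.0, -0.0, 34.2]
force: [0.8, -1.3, 3.2]
grip_width: 0.0352
```

```bash
python3 k.py
```

```text
15.8833 to knob [-0.26 -0.    1.45] z 0.13537397777853558 yaw 34.23323155931825 q7 107.4781999112979 e7 0.013505066453944892 T [-0.24020683 -0.11722241  0.02261448] F [ 0.79299592 -1.28213757  3.21612347] g 0.035246261824935336
```

Emit:
move_arm(moves=[[0,0.1,0,0,4,0],[0,0.2,0,0,8,0],[0,0.3,0,0,12,0],[0,0.4,0,0,16,0],[0,0.6,0,0,20,0]])

```text
time_s: 16.3
tool_pos: [0.5308, 0.1755, 0.1348]
tool_rot: [-90.0, -0.0, 14.0]
force: [0.8, -0.8, 4.0]
grip_width: 0.0356
```

```bash
python3 k.py
```

```text
16.3 to knob [-0.76 -0.    1.38] z 0.13480512452426732 yaw 14.043687845930332 q7 87.72963785585868 e7 0.8322183787822723 T [-0.33592526 -0.08464956 -0.00769818] F [ 0.83114574 -0.78895567  3.9632722 ] g 0.035643659658020216
```

Emit:
move_arm(moves=[[0,0.1,0,0,4,0],[0,0.2,0,0,8,0],[0,0.3,0,0,12,0],[0,0.4,0,0,16,0],[0,0.6,0,0,20,0]])

```text
time_s: 16.72
tool_pos: [0.5308, 0.1754, 0.1342]
tool_rot: [-90.0, -0.0, -6.0]
force: [1.1, -2.2, 4.0]
grip_width: 0.0357
```

```bash
python3 k.py; python3 see.py scene s5 260 150 440 300; for i in 1 2 3 4; do python3 k.py; python3 see.py top x1; done
```

```text
16.7167 to knob [-1.2 -0.   1.1] z 0.1342363888001692 yaw -5.958673138529618 q7 68.20064494215815 e7 0.8312888257205486 T [-0.41581834 -0.06877634  0.03861599] F [ 1.09224453 -2.23802211  3.96236758] g 0.03566499842516228
16.7667 to knob [-1.18 -0.    1.11] z 0.13421208833096238 yaw -6.137076298161407 q7 68.02895303203654 e7 0.0021574250422418118 T [-0.36409119 -0.09582802 -0.04652756] F [ 0.51427886 -1.54891284  2.76486287] g 0.03594414771344947
16.8167 to knob [-1.17 -0.    1.09] z 0.13421795042321677 yaw -5.779043242067485 q7 68.37633192948005 e7 -0.5290172807872295 T [-0.46133372 -0.11294778  0.01710232] F [ 0.81706658 -1.50938705  4.76881619] g 0.03571983223662885
16.8667 to knob [-1.19 -0.    1.09] z 0.13422909643836908 yaw -5.668772042894623 q7 68.48729783711805 e7 -0.1569177210330963 T [-0.44760405 -0.10233519  0.00066737] F [ 0.78413442 -0.81001112  3.2695587 ] g 0.0357190253725641
16.9167 to knob [-1.15 -0.    1.09] z 0.13420268014095524 yaw -5.652449556314865 q7 68.50166138580472 e7 -0.008373426098842174 T [-0.39501078 -0.11887767 -0.07090043] F [ 1.29332568 -1.94068722  4.73168412] g 0.035404419230219135
```

View pics/s5.png

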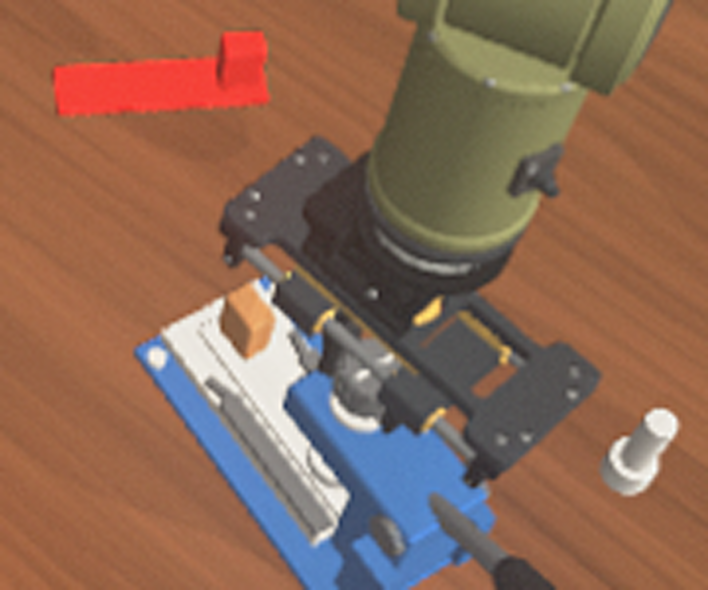

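Emit:
move_arm(moves=[[0,0.1,0,0,4,0],[0,0.2,0,0,8,0],[0,0.3,0,0,12,0],[0,0.4,0,0,16,0],[0,0.6,0,0,20,0]])

```text
time_s: 17.38
tool_pos: [0.5307, 0.1753, 0.1336]
tool_rot: [-90.0, -0.0, -25.9]
force: [1.1, -1.9, 6.1]
grip_width: 0.0359
```

```bash
python3 k.py
```

```text
17.3833 to knob [-1.49 -0.    0.67] z 0.1336443830706234 yaw -25.876298469879487 q7 48.78683983687959 e7 0.8326040580868721 T [-0.50305603 -0.03546859  0.01829021] F [ 1.07915362 -1.87912362  6.0534068 ] g 0.03585484067905028
```

Emit:
move_arm(moves=[[0,0.1,0,0,4,0],[0,0.2,0,0,8,0],[0,0.3,0,0,12,0],[0,0.4,0,0,16,0]])

```text
time_s: 17.72
tool_pos: [0.5307, 0.1753, 0.1332]
tool_rot: [-90.0, -0.0, -41.9]
force: [0.2, -1.8, 6.2]
grip_width: 0.0356
```

```bash
python3 k.py
```

```text
17.7167 to knob [-1.62 -0.    0.29] z 0.13318510188523458 yaw -41.882271624509364 q7 33.21256204281962 e7 0.8316046558320522 T [-0.53120559 -0.06958905 -0.00699905] F [ 0.16549925 -1.81572665  6.2019494 ] g 0.03556385921317821
```

```bash
python3 see.py scene s6 310 210 390 270; python3 see.py wrist w6
```

```text
(no output)
```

View pics/s6.png

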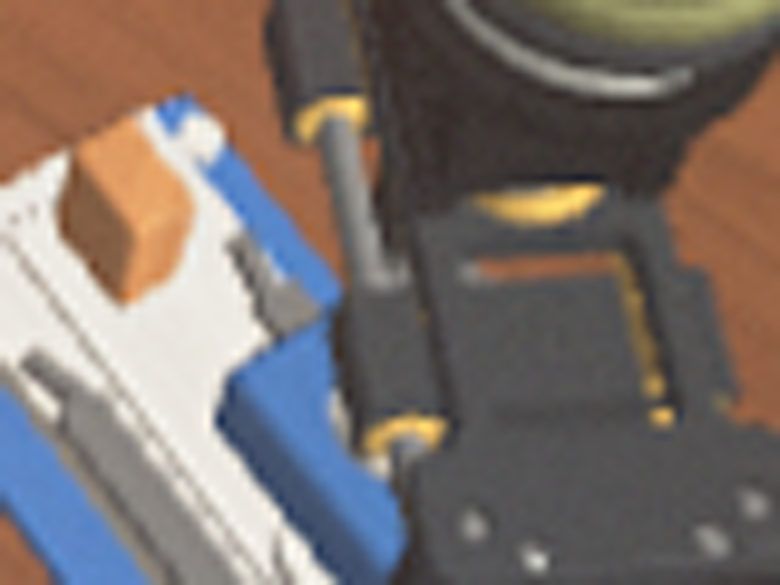

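View pics/w6.png

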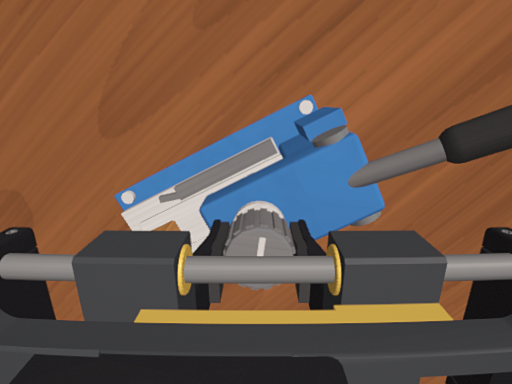

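The wrist view shows the knob's white mark at (262,245) still lying along the tool's x axis, so the knob has turned with the gripper. Joint 7's effort looks like a velocity term only. I'll creep instead and average the wrist torque.

Emit:
move_arm(moves=[[0,0,0,0,1,0],[0,0,0,0,2,0],[0,0.1,0,0,3,0],[0,0.1,0,0,4,0],[0,0.1,0,0,4.5,0],[0,0.1,0,0,5,0]])

```text
time_s: 18.32
tool_pos: [0.5307, 0.1753, 0.1331]
tool_rot: [-90.0, -0.0, -46.7]
force: [0.6, -2.8, 5.0]
grip_width: 0.0356
```

```bash
cat > m.py <<'E'
from h import *
import sys
n=int(sys.argv[1]); T=[];F=[];Y=[];V=[];E=[]
for i in range(n):
    o=env.get_obs(); T.append(o['wrist_torque']);F.append(o['force']);Y.append(o['tool_rot'][2]);V.append(o['joint_velocities'][6]);E.append(o['effort'][6])
    read_camera("scene")
o=env.get_obs(); T=np.array(T);F=np.array(F)
print(o['time_s'],"Tz %.4f +- %.4f (sd %.3f)"%(T[:,2].mean(),T[:,2].std()/n**.5,T[:,2].std()),"T",T.mean(0).round(3),"F",F.mean(0).round(2),"yaw",np.round([Y[0],np.mean(Y[3:])],3),"z",o['tool_pos'][2])
print(np.round(T[:,2],3)); print(np.round(V,2)); print(np.round(E,3))
E
python3 m.py 12
```

```text
18.9167 Tz -0.0221 +- 0.0062 (sd 0.021) T [-0.546 -0.041 -0.022] F [ 0.22 -2.28  5.14] yaw [-46.709 -46.696] z 0.1330796181203231
[-0.02  -0.003 -0.036 -0.027  0.015 -0.03  -0.025 -0.077 -0.009 -0.024
 -0.021 -0.009]
[-5.66  0.95  0.3   0.11  0.08  0.03 -0.01 -0.03 -0.03 -0.01 -0.02 -0.03]
[ 0.078 -0.009 -0.023  0.027  0.038  0.039  0.038  0.038  0.038  0.038
  0.038  0.038]
```

Emit:
move_arm(moves=[[0,0.1,0,0,3,0],[0,0.2,0,0,6,0],[0,0.2,0,0,9,0],[0,0.3,0,0,11,0],[0,0.3,0,0,12,0],[0,0.3,0,0,13,0],[0,0.3,0,0,14,0],[0,0.4,0,0,14.5,0],[0,0.4,0,0,15,0]])

```text
time_s: 19.67
tool_pos: [0.5307, 0.1752, 0.1327]
tool_rot: [-90.0, -0.0, -61.7]
force: [0.0, -2.5, 4.9]
grip_width: 0.0356
```

```bash
python3 m.py 8
```

```text
20.0667 Tz -0.0184 +- 0.0144 (sd 0.041) T [-0.586  0.004 -0.018] F [ 0.25 -2.47  5.31] yaw [-61.709 -61.695] z 0.13269268600984147
[ 0.036  0.028  0.007 -0.027 -0.056 -0.072  0.006 -0.07 ]
[-5.72  0.94  0.25  0.14 -0.03  0.04 -0.05  0.12]
[ 0.061 -0.026 -0.04   0.01   0.02   0.021  0.021  0.021]
```

Emit:
move_arm(moves=[[0,0.1,0,0,3,0],[0,0.2,0,0,6,0],[0,0.2,0,0,9,0],[0,0.3,0,0,11,0],[0,0.3,0,0,12,0],[0,0.3,0,0,13,0],[0,0.3,0,0,14,0],[0,0.4,0,0,14.5,0],[0,0.4,0,0,15,0]])

```text
time_s: 20.82
tool_pos: [0.5306, 0.1752, 0.1323]
tool_rot: [-90.0, -0.0, -76.7]
force: [-0.5, -2.4, 6.1]
grip_width: 0.0358
```

```bash
python3 m.py 8
```

```text
21.2167 Tz 0.0345 +- 0.0121 (sd 0.034) T [-0.638  0.05   0.034] F [-0.23 -2.5   5.72] yaw [-76.707 -76.691] z 0.13231574711555874
[ 0.063  0.044 -0.001 -0.033  0.04   0.025  0.075  0.063]
[-5.79  0.97  0.4   0.01  0.1  -0.02  0.04  0.04]
[ 0.038 -0.049 -0.063 -0.014 -0.003 -0.002 -0.002 -0.003]
```

Settled joint-7 effort now falls steadily: 0.038, 0.021, −0.003. The wrist Tz rises to match. About 0.024 N·m per 15° is the rubbing rate expected in contact, so touch was near yaw −51 and the foot now bears about 6 N. One more 10° to confirm and centre in the band.

Emit:
move_arm(moves=[[0,0.1,0,0,3,0],[0,0.1,0,0,5,0],[0,0.2,0,0,6,0],[0,0.2,0,0,7,0],[0,0.2,0,0,8,0],[0,0.2,0,0,8.5,0],[0,0.2,0,0,9,0]])

```text
time_s: 21.8
tool_pos: [0.5306, 0.1753, 0.1321]
tool_rot: [-90.0, -0.0, -85.7]
force: [-0.2, -2.4, 6.0]
grip_width: 0.0355
```

```bash
python3 m.py 20
```

```text
22.8 Tz 0.0271 +- 0.0076 (sd 0.034) T [-0.628  0.083  0.027] F [-0.23 -2.49  6.05] yaw [-85.701 -85.688] z 0.13208828360964453
[ 0.085  0.033  0.04   0.024  0.011 -0.041  0.063  0.006 -0.009  0.034
  0.049 -0.011 -0.004  0.04   0.054  0.086  0.053  0.015 -0.03   0.044]
[-5.72  1.    0.33  0.09 -0.12  0.1  -0.06 -0.02  0.07 -0.1   0.05  0.06
  0.08 -0.12  0.02  0.04  0.07  0.03  0.05  0.01]
[ 0.023 -0.062 -0.077 -0.027 -0.017 -0.016 -0.016 -0.016 -0.017 -0.017
 -0.017 -0.017 -0.017 -0.017 -0.017 -0.017 -0.017 -0.017 -0.017 -0.017]
```

The slope held: −0.014 N·m for 9°, against −0.0143 expected. That puts the foot at about 8 N, mid-band. Now I'll let go and rise clear.

Emit:
move_arm(moves=[[0,0,0,0,0,0],[0,0,0,0,0,0],[0,0,0,0,0,0],[0,0,0,0,0,0],[0,0,0,0,0,0]], claw=62)

```text
time_s: 23.22
tool_pos: [0.53, 0.1758, 0.1313]
tool_rot: [-90.0, 0.0, -85.7]
force: [0.6, 0.5, -0.0]
grip_width: 0.0588
```

Emit:
move_arm(moves=[[0,-10,0,0,0,0],[0,-30,0,0,0,0],[0,-60,0,0,0,0],[40,-90,0,0,0,0],[80,-110,0,0,0,0],[95,-118,0,0,0,0],[100,-120,0,0,0,0],[100,-120,0,0,0,0],[100,-120,0,0,0,0],[100,-120,0,0,0,0]])

```text
time_s: 24.05
tool_pos: [0.5371, 0.0778, 0.2509]
tool_rot: [-90.1, 0.0, -85.6]
force: [0.1, 0.4, -0.9]
grip_width: 0.0617
```

```bash
python3 st.py; python3 - <<'E'
from h import *
ci=camera_info("wrist")
p,d=read_camera("wrist"); cv2.imwrite("pics/w9.png",cv2.cvtColor(p,cv2.COLOR_RGB2BGR))
yaw=np.radians(74.26); ex=np.array([np.cos(yaw),np.sin(yaw)]); ey=np.array([-ex[1],ex[0]])
cl,uv=cloud(ci,d,np.ones(d.shape,bool)); q=cl[:,:2]*1000-[529.8,176.8]; px,py,h=q@ex,q@ey,cl[:,2]*1000
k=(h>58)&(h<75)&(px<-70)&(px>-130)&(abs(py)<30); print("grip",px[k].min(),px[k].max(),py[k].min(),py[k].max(),np.median(h[k]))
k=(h>140)&(h<170)&(abs(px)<30)&(abs(py)<30); print("knob h",np.median(h[k]))
E
python3 see.py scene s9; python3 see.py top t9
```

```text
t 24.05 TCP [537.1372209   77.75290138 250.89782902] [-9.00815598e+01  2.40118281e-02 -8.56078061e+01] F [ 0.10352902  0.43915826 -0.94489332] T [-0.06238637  0.03309005  0.0007327 ] g 0.06171196828838331 q7 -3.213951805958783 e -0.0030286791297839954
punch TCP -93.34270365269946 -33.93084482415283 tip x~ 38.55729634730055 yaw err 20.132193929547938 gauge z 225.89782901656216
grip -112.99023709775996 -82.84408485515826 -8.212447129138338 10.680495285115748 69.03695039927501
knob h 150.18893494818877
```

View pics/w9.png

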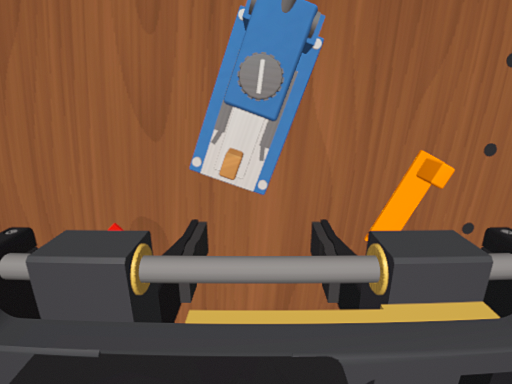

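View pics/s9.png

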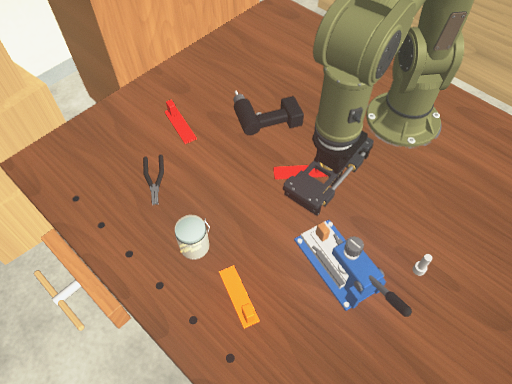

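The knob mark at (261,76) stands along the tool's x, so the turn was the full 120°. The knob dropped 3.3 mm, which matches that turn. The grip is where it was left, and the bystanders stand where they stood. Handing in.

```bash
python3 -c "
from cell import job; print(job.sign_off())"
```

```text
the job is handed in; nothing more can be done
None
```

I handed the job in after about 24 s of the 72 s. The steel gauge lies in the channel with its tip at the stop, and I estimate the foot bears on it with about 8 N. No verdict was reported.

**Gauge:** I gripped it by its wooden grip, laid the blade flat on the bed and slid it in until it met about 3 N at the stop, then let go. Before and after turning the screw, the grip measured at punch x about −98 mm. That puts the tip at the stop within about 1 mm and roughly 1 mm off the centre line.

**Screw:** I turned the knob about 120° clockwise. The settled wrist-joint effort showed first touch about 85° in, then changed at the rubbing rate given in the task. The foot is about 0.6 rad past touch, the middle of the 3 to 14 N band.

**Last checks:**
- The knob dropped 3.3 mm, which matches the turn, and its mark shows the grip did not slip.
- The arm is clear of everything.
- In the last scene view the bystanders stand where they were.

**Signals that disagreed or did not help:**
- Joint-7 effort while moving told me nothing about the load, so I did not use it.
- Wrist torque is noisy (about 0.03 N·m). It rose with contact but did not show the last 9° step, where only the settled joint effort did. The 8 N figure rests on that signal and on the spring rate given; I had no direct reading of the foot's force.

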